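Clear the over-tall jar and close the steel sample pot

ROBOT

A 7-joint arm with a two-finger parallel gripper is mounted at the origin on the work surface. World frame = base frame: x ahead of the robot, y to its left, z up, the work surface at z = 0. Lengths are in m, angles in degrees, forces in N, time in s.
With the tool pointing down it reaches from about 0.4 to 0.875 m from the base axis. Payload 6.5 kg.
Tool frame: the origin (TCP) lies on the mounting face of the last link; the fingertips stand 166 mm ahead of it and the grasp point (between the pads) lies 147 mm ahead of it; y points along the fingers, x is the direction in which the jaws open and shut, and the axes are right-handed (so a half turn about y gives the same grasp; the last joint's range is limited). The gripper opens to 88 mm and grips with 3 to 60 N. Pads are 18 mm wide; open, the fingers measure 123 mm over their backs; the gripper's body (75 mm by 187 mm) begins 45 mm behind the grasp point.
Start: joints at [-73.808, 30.733, -0.252, 88.115, 0.149, 61.152, -4.079], TCP at [0.222, 0.611, 0.405] pointing down, gripper open.
Joint ranges: [-154.64, 154.64], [-21.42, 123.67], [-72.66, 72.17], [13.99, 137.28], [-74.86, 254.86], [10.95, 109.41], [-158.01, 158.01]. Speed limits (degrees/s): [136.94, 136.94, 180, 180, 180, 180, 180].

INTERFACE

Orientations are given as [roll, pitch, yaw] about the fixed x, y, z axes, in that order (R = Rz(yaw) Ry(pitch) Rx(roll)).
In Python, from plant import * gives the robot as it stands. The module is installed in compiled form; this text tells all that it offers.
- The arm moves only by the tool jog_arm, never from a script. Its argument "motion" is a list of rows, each a list of 3 entries, a list of its own where there are three numbers: the shift along the tool's x, y, z in mm, then the turn about the tool's y in degrees, then the finger opening in mm, from 0 to 88.1. A call has 1 to 10 rows; each row shifts and turns the pose as measured when the row begins, along the tool's axes as they then stand; what a row does not reach is not made up. A row lasts 1/12 s, in which the tool goes at most 41.7 mm and 7.16 degrees, less where a joint would pass 70% of its speed; a pose out of reach is approached as far as the arm can. A call is refused whole if a number of a shift passes 41.7 or a number of a turn 7.16, either way. A call with a gripper value outside its range is refused whole. The fingers move at their own pace and stop on an object; "force" is the grip in N (left out, the last holds). Time passes only in rows, so rows that do not move let the fingers close. It gives the time, the measured TCP pose, the force and the opening at its end, in the units of the state.
- get_state(): the state, without advancing time (a new reading comes with each control period).
- read_camera(name): name is "side" or "top" or "wrist"; returns a dict with "frame" (400x640x3 uint8, blue, green, red), "fx", "fy", "cx", "cy" (pixels), "dist_coeffs" ([k1, k2, p1, p2, k3] as OpenCV has them; the pictures are not rectified), "R" (3x3) and "t" (3): a world point X has camera coordinates R X + t. Camera axes: x right, y down, z forward; pixel columns grow to the right and rows downward; lengths in m; the calibration is good to about 2 mm. A picture is of the moment at which its call begins. There is no depth.
- job_done(): hands the job in, once; it reports no verdict.
The state is a dict: "clock": time; "joint_positions": joint angles; "joint_vel": joint speeds; "joint_efforts": joint torques, N m; "tool_pos": TCP position; "ee_rot": TCP orientation; "contact_force": force on the tool from outside, world axes, zero at the start; "wrist_torque": the same for the moment, N m; "grip_width": finger opening in m.
Only numpy, scipy, OpenCV 4.12 (cv2) and the standard library are available. Lean on these libraries where they do the work, as an engineer would, in place of code of your own. Each camera call takes 0.05 s, during which the arm holds its last target. There are 200 camera calls.

TASK

The lid will not go on the round steel sample pot because one of the three jars in it stands up above the rim. Take that tall jar out and stand it upright in the shallow white tray, then put the large steel lid on the pot so that it sits flat on the rim all round. Set both down rather than dropping them.

Things in the scene. Friction and masses are not known exactly. Their poses are not given: they have to be found in the camera images.
- pot: round open steel pot, fixed; 158 mm outside, 150 mm inside diameter, 75 mm high, inner floor 5 mm up. Origin: centre of underside, z up. Three jars stand on its floor, axes about 40 mm from its centre, 120 degrees apart: the tall one and two short ones (50 mm high, same width) that stay below the rim and belong there.
- tall_jar: the tall jar in the pot: upright white plastic cylinder 33 mm across with a blue cap 35 mm across and 18 mm high, 110 mm high in all (its top 40 mm above the pot's rim), about 120 g, loose. Origin: centre of underside, z up its axis. A like jar standing on the bench is a bystander.
- lid: large steel lid, loose, lying right way up on the bench, about 400 g. Origin: centre of underside, z up. Plug 128 mm across at z 0-10 mm, flange 176 mm across at 10-15, central black knob 28 mm across at 15-52. Seated, the flange rests on the pot's rim, the plug has 11 mm play all round, and its origin is 65 mm above the pot's. A 100 mm lid with a like knob is a bystander.
- tray: shallow open white plastic tray, 180 mm (its x) by 140 mm (its y), 16 mm high, walls and floor 4 mm thick, 0.7 kg, loose, empty, flat on the bench. Origin: centre of underside, z up.
Not all that is in view belongs to the job. What is shaped like the pot but green or red is not meant.

How it is judged (in metres and radians):
On the way:
1. the tall jar stands upright on the floor of the tray (x of tall_jar in the frame of tray between -0.08 and 0.08 m and y of tall_jar in the frame of tray between -0.06 and 0.06 m and z of tall_jar in the frame of tray below 0.01 m and angle between tall_jar's own z axis and vertical below 0.12 rad and contact force between the fingers and tall_jar below 0.1 N), for 0.2 s.
At the end, for the whole second after the job is handed in: The tall jar stands upright (within 7 degrees) on the floor of the tray, anywhere inside its walls; the large lid lies seated on the pot, its plug inside the rim (within 15 mm of centre), flat (within 3 degrees) and no more than 4 mm high; both are at rest (x of tall_jar in the frame of tray between -0.08 and 0.08 m and y of tall_jar in the frame of tray between -0.06 and 0.06 m and z of tall_jar in the frame of tray below 0.01 m and angle between tall_jar's own z axis and vertical below 0.12 rad and z of lid in the frame of pot between 0.06 and 0.069 m and horizontal distance between lid and pot below 0.015 m and angle between lid's own z axis and vertical below 0.05 rad and linear speed of each of lid, tall_jar below 0.02 m/s); the robot touches nothing.
It fails at once if the lid is dropped (falls freely at more than 0.8 m/s) (linear speed of lid above 0.8 m/s and contact force between the fingers and lid below 0.1 N).
It fails at once if the tall jar is dropped (falls freely at more than 0.8 m/s) (linear speed of tall_jar above 0.8 m/s and contact force between the fingers and tall_jar below 0.1 N).
It also fails if it takes over 58 s, if anything falls off the work surface, if the arm or the gripper's body presses on something with over 40 N, if the wrist force passes 120 N, or if a joint passes its speed limit or range.

## Working session

There is one attempt and no reset: what is moved stays moved. The work goes in short steps, Python scripts to look and compute and a tool call to move; the robot and the scene stay as the last step left them, time stands still between calls to the robot, and variables do not carry over. Pictures are saved under pics/ and viewed, about 8 in all and at most 12, crops included, and the job is handed in when it is done.

Besides the shell and the picture viewer there is one more tool, called after ">>>" as name([rows], argument=value, ...), one row to a line, values as JSON. jog_arm: Moves the arm, as the interface text tells. Its arguments: {"type":"object","properties":{"motion":{"type":"array"},"force":{"type":"number"}},"required":["motion"]}

```bash
mkdir -p pics; cat > h.py <<'E'
from plant import *
import numpy as np, cv2
from scipy.spatial.transform import Rotation as Rn
def snap(n,f,crop=None,s=1):
    c=read_camera(n); im=c["frame"]
    np.savez("cam_"+f,**{k:np.array(v) for k,v in c.items()})
    cv2.imwrite("pics/full_%s.png"%f,im)
    if crop: x,y,w,h=crop; im=cv2.resize(im[y:y+h,x:x+w],None,fx=s,fy=s,interpolation=cv2.INTER_CUBIC)
    cv2.imwrite("pics/%s.png"%f,im)
def load(f): return np.load("cam_"+f+".npz")
def K(c): return np.array([[c["fx"],0,c["cx"]],[0,c["fy"],c["cy"]],[0,0,1]],float)
def pt(c,u,v,z):
    n=cv2.undistortPoints(np.array([[[u,v]]],float),K(c),c["dist_coeffs"])[0,0]
    R,t=c["R"],c["t"]; d=R.T@np.array([n[0],n[1],1]); o=-R.T@t
    return o+d*(z-o[2])/d[2]
def px(c,X):
    return cv2.projectPoints(np.array(X,float).reshape(-1,1,3),cv2.Rodrigues(c["R"])[0],c["t"],K(c),c["dist_coeffs"])[0][:,0]
E
python3 - <<'E'
from h import *
snap("top","t0"); snap("side","s0")
s=get_state(); print(s)
for n in ("t0","s0"):
    c=load(n); print(n,-c["R"].T@c["t"],c["R"][2])
E
```

```text
{'clock': 0.1, 'joint_positions': array([-73.81003539,  30.77432908,  -0.25489031,  88.16110007,
         0.14913862,  61.15136897,  -4.07777949]), 'joint_vel': array([-0.03629634, -0.02473739, -0.00788025, -0.12112524,  0.01572037,
       -0.00395918,  0.03657511]), 'joint_efforts': array([ 2.37264197e-03, -5.72072196e+01,  9.94020514e-01, -2.52223474e+01,
       -5.61198487e-02,  1.34381274e-02,  4.46654212e-05]), 'tool_pos': array([0.22202713, 0.6106174 , 0.40393993]), 'ee_rot': array([-9.00062535e+01,  8.62404530e-02,  7.00234067e+01]), 'contact_force': array([-0.46187573,  0.35924533, -0.22348417]), 'wrist_torque': array([ 0.01713737, -0.01225304,  0.00119411]), 'grip_width': 0.08819201391765288}
t0 [0.34459343 0.10809934 1.07496504] [ 0.07251259 -0.02886414 -0.99694974]
s0 [-0.13947754 -0.64245868  0.75201818] [ 0.49098257  0.61944878 -0.61255148]
```

View pics/t0.png

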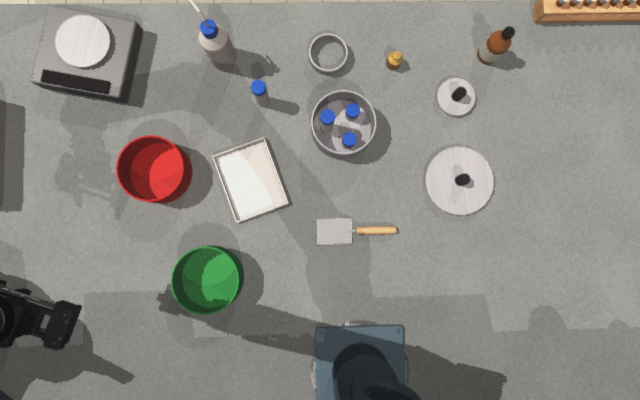

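View pics/s0.png

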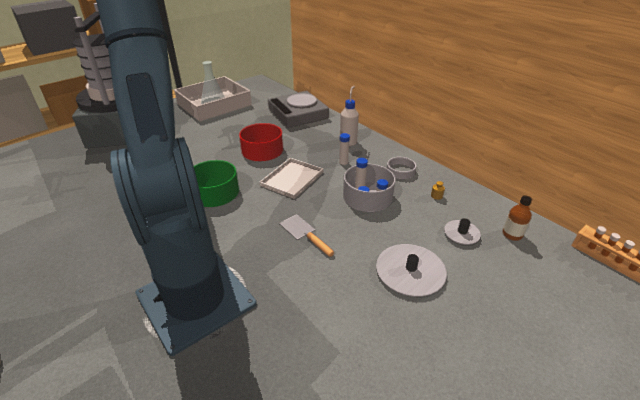

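Top view: the jars in the pot are at (328,117), (352,110) and (349,140). The grey pot is at (343,124), with a small grey ring at (328,53) as decoy, plus red (152,169) and green (206,280) pots. The large lid's knob is at (463,180) and the small lid at (456,97). The tray is at (251,180), and the bystander jar on the bench is at (259,89). In the side view the tall jar's cap is at (362,162). Next I match the jar candidates across the two views and take a close crop.

```bash
python3 - <<'E'
from h import *
c=load("t0"); s=load("s0")
for u,v in [(328,117),(352,110),(349,140)]:
    for z in (.115,.055):
        X=pt(c,u,v,z); print((u,v),z,X.round(3),px(s,X).round(0))
print("pot rim",pt(c,343.5,123,.075)); 
print("lid flange",pt(c,459.5,180.5,.015), "knob",pt(c,463,179,.052))
print("tray",[pt(c,u,v,.016).round(3) for u,v in [(214,155),(265,139),(288,205),(237,221)]])
print("bystander",pt(c,259,88,.11))
a=cv2.imread("pics/full_t0.png"); b=cv2.imread("pics/full_s0.png")
A=cv2.resize(a[80:165,300:390],None,fx=4.4,fy=4.4,interpolation=2); B=cv2.resize(b[145:230,325:415],None,fx=4.4,fy=4.4,interpolation=2)
cv2.imwrite("pics/c1.png",np.hstack([A,B]))
E
```

```text
(328, 117) 0.115 [0.606 0.068 0.115] [[361. 161.]]
(328, 117) 0.055 [0.623 0.065 0.055] [[364. 175.]]
(352, 110) 0.115 [0.622 0.012 0.115] [[378. 167.]]
(352, 110) 0.055 [0.639 0.006 0.055] [[381. 182.]]
(349, 140) 0.115 [0.552 0.02  0.115] [[359. 174.]]
(349, 140) 0.055 [0.565 0.015 0.055] [[362. 189.]]
pot rim [0.60190968 0.02893826 0.075     ]
lid flange [ 0.46371699 -0.26722533  0.015     ] knob [ 0.46308187 -0.26295149  0.052     ]
tray [array([0.541, 0.352, 0.016]), array([0.579, 0.224, 0.016]), array([0.411, 0.169, 0.016]), array([0.374, 0.296, 0.016])]
bystander [0.67866886 0.22608635 0.11      ]
```

View pics/c1.png

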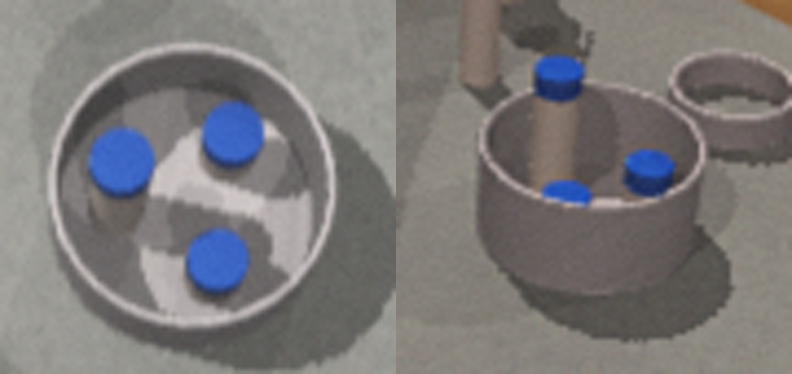

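The tall jar is the left one in the top view, px (328,117). With z=0.115 it projects to (361,161) in the side view, which matches the cap standing above the rim there. I turn the tool to yaw 0 first.

>>> jog_arm([
  [[0,0,0],7,88],
  [[0,0,0],7,88],
  [[0,0,0],7,88],
  [[0,0,0],7,88],
  [[0,0,0],7,88],
  [[0,0,0],7,88],
  [[0,0,0],7,88],
  [[0,0,0],7,88],
  [[0,0,0],7,88],
  [[0,0,0],7,88],
], force=25)

```text
clock: 0.93
tool_pos: [0.2215, 0.6086, 0.3987]
ee_rot: [-90.6, 0.2, -1.6]
contact_force: [0.2, 0.8, 0.8]
grip_width: 0.0882
```

>>> jog_arm([
  [[20,0,-34],0,88],
  [[20,0,-34],0,88],
  [[20,0,-34],0,88],
  [[20,0,-34],0,88],
  [[20,0,-34],0,88],
  [[20,0,-34],0,88],
  [[20,0,-34],0,88],
  [[20,0,-34],0,88],
  [[20,0,-34],0,88],
  [[20,0,-34],0,88],
])

```text
clock: 1.77
tool_pos: [0.4095, 0.256, 0.3964]
ee_rot: [-90.7, 0.6, -0.9]
contact_force: [0.3, 0.5, -0.6]
grip_width: 0.088
```

>>> jog_arm([
  [[28,0,-27],0,88],
  [[28,0,-27],0,88],
  [[28,0,-27],0,88],
  [[28,0,-27],0,88],
  [[28,0,-27],0,88],
  [[28,0,-26],0,88],
  [[28,0,-26],0,88],
  [[0,0,0],0,88],
  [[0,0,0],0,88],
])

```text
clock: 2.52
tool_pos: [0.6105, 0.0441, 0.3945]
ee_rot: [-90.9, 0.7, -1.5]
contact_force: [-0.4, 0.9, 0.1]
grip_width: 0.088
```

```bash
python3 - <<'E'
from h import *
snap("wrist","w1"); c=load("w1"); s=get_state(); print(s["tool_pos"],s["ee_rot"])
print(-c["R"].T@c["t"],c["R"][2]); print(px(c,[[.607,.069,.115],[.607,.069,.005],[.603,.029,.075]]))
E
```

```text
[0.61034713 0.04358885 0.39465145] [-90.99167979   0.66256414  -1.53811785]
[0.6110713  0.11225778 0.37288251] [-0.01859062 -0.2819982  -0.9592348 ]
[[318.81415336 155.30641605]
 [320.02487515 137.65009026]
 [315.96153308 193.05570359]]
```

View pics/w1.png

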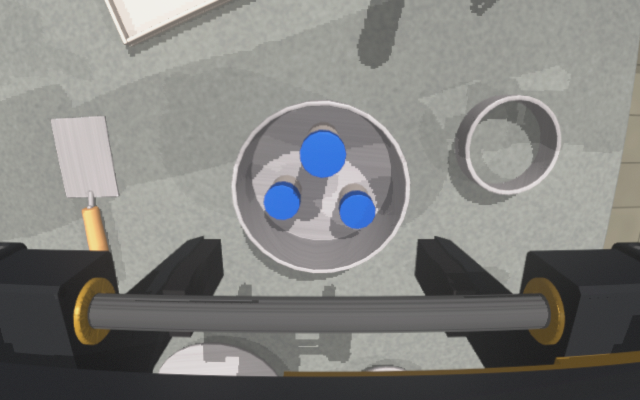

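The tall cap's centre is at (323,154) and the pot rim's centre at (321,186). The jaws open along the image's horizontal, and both sides of the cap are free above the rim.

```bash
cat >> h.py <<'E'
def need(target):
    s=get_state(); R=Rn.from_euler("xyz",s["ee_rot"],degrees=True).as_matrix()
    g=s["tool_pos"]+R@[0,.147,0]
    print("clock",s["clock"],"grasp",g.round(4),"axis",R[:,1].round(3),"shift tool mm",(R.T@(np.array(target)-g)*1000).round(1),"rot",s["ee_rot"].round(2))
E
python3 - <<'E'
from h import *
c=load("w1"); J=pt(c,323,153.5,.115); print("jar",J,"pot",pt(c,321,186,.075))
need([J[0],J[1],.1]); need([J[0],J[1],.18])
E
```

```text
jar [0.6101131  0.07026642 0.115     ] pot [0.60757133 0.0352829  0.075     ]
clock 2.5667 grasp [0.6086 0.0411 0.2477] axis [-0.012 -0.017 -1.   ] shift tool mm [  2.5 147.1  31.8] rot [-90.99   0.66  -1.54]
clock 2.5667 grasp [0.6086 0.0411 0.2477] axis [-0.012 -0.017 -1.   ] shift tool mm [ 1.5 67.2 30.4] rot [-90.99   0.66  -1.54]
```

>>> jog_arm([
  [[1,15,15],0,80],
  [[1,25,15],0,80],
  [[0,25,2],0,80],
  [[0,20,0],0,80],
  [[0,15,0],0,80],
  [[0,0,0],0,80],
  [[0,0,0],0,80],
])

```text
clock: 3.15
tool_pos: [0.6073, 0.0839, 0.291]
ee_rot: [-90.7, 0.8, -1.0]
contact_force: [0.4, -0.0, 0.4]
grip_width: 0.0798
```

```bash
python3 - <<'E'
from h import *
need([.6095,.070,.100])
E
```

```text
clock 3.15 grasp [0.6053 0.0821 0.1441] axis [-0.014 -0.012 -1.   ] shift tool mm [  5.   44.2 -11.5] rot [-90.71   0.77  -0.98]
```

>>> jog_arm([
  [[2,0,-4],0,80],
  [[2,0,-4],0,80],
  [[0,0,-1],0,80],
  [[0,0,0],0,80],
  [[0,0,0],0,80],
])

```text
clock: 3.57
tool_pos: [0.6121, 0.0753, 0.2956]
ee_rot: [-90.6, 0.5, -0.9]
contact_force: [-0.3, -0.1, 0.1]
grip_width: 0.08
```

```bash
python3 - <<'E'
from h import *
need([.6095,.070,.100])
E
```

```text
clock 3.5667 grasp [0.6108 0.0737 0.1486] axis [-0.009 -0.01  -1.   ] shift tool mm [-0.9 48.6 -3.2] rot [-90.6    0.48  -0.87]
```

>>> jog_arm([
  [[0,10,-2],0,80],
  [[0,13,-1],0,80],
  [[0,12,0],0,80],
  [[0,8,0],0,80],
  [[0,2,0],0,80],
  [[0,0,0],0,80],
  [[0,0,0],0,80],
])

```text
clock: 4.15
tool_pos: [0.6112, 0.0709, 0.2448]
ee_rot: [-90.6, 0.6, -0.9]
contact_force: [-0.4, -0.2, -0.3]
grip_width: 0.0802
```

```bash
python3 - <<'E'
from h import *
need([.6095,.070,.100]); print(get_state()["contact_force"])
E
```

```text
clock 4.15 grasp [0.6098 0.0693 0.0979] axis [-0.01  -0.011 -1.   ] shift tool mm [-0.3 -2.2  0.7] rot [-90.62   0.56  -0.93]
[-0.38688458 -0.24833668 -0.32593754]
```

Close, then lift gently.

>>> jog_arm([
  [[0,0,0],0,20],
  [[0,0,0],0,20],
  [[0,0,0],0,20],
  [[0,0,0],0,20],
  [[0,0,0],0,20],
  [[0,0,0],0,20],
  [[0,0,0],0,20],
], force=25)

```text
clock: 4.73
tool_pos: [0.612, 0.0712, 0.2465]
ee_rot: [-90.6, 0.4, -0.9]
contact_force: [0.4, 0.3, -0.7]
grip_width: 0.0356
```

>>> jog_arm([
  [[0,-10,0],0,20],
  [[0,-20,0],0,20],
  [[0,-25,0],0,20],
  [[0,-25,0],0,20],
  [[0,-25,0],0,20],
  [[0,-15,0],0,20],
  [[0,-5,0],0,20],
  [[0,0,0],0,20],
  [[0,0,0],0,20],
])

```text
clock: 5.48
tool_pos: [0.6113, 0.0721, 0.3789]
ee_rot: [-90.6, 0.7, -1.0]
contact_force: [0.3, -0.1, -2.2]
grip_width: 0.0325
```

```bash
python3 - <<'E'
from h import *
need([.476,.260,.25]); print(get_state()["grip_width"])
snap("wrist","w2"); snap("side","s2")
a=cv2.imread("pics/full_w2.png"); b=cv2.imread("pics/full_s2.png")
cv2.imwrite("pics/c2.png",np.hstack([cv2.resize(a,None,fx=.75,fy=.75,interpolation=3),cv2.resize(b[60:225,260:433],None,fx=1.82,fy=1.82)[:300]]))
E
```

```text
clock 5.4833 grasp [0.6096 0.0705 0.2319] axis [-0.012 -0.01  -1.   ] shift tool mm [-136.9  -18.5  187. ] rot [-90.61   0.66  -0.96]
0.032538800259220686
```

View pics/c2.png

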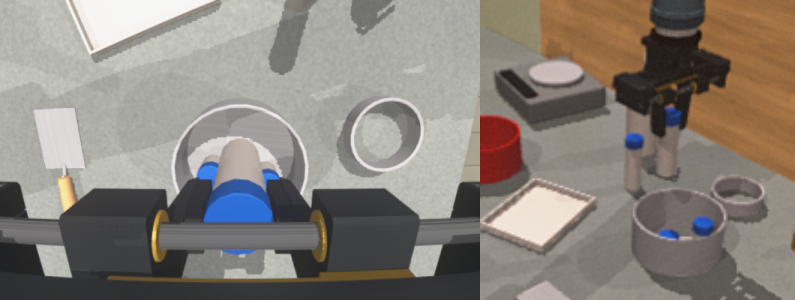

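The wrist and side views show the jar held upright and clear of the pot, with its lower end at side px about (363,158). The grip narrowed from 35.6 to 32.5 mm, so it may have slipped down onto the body. I check its height.

```bash
python3 - <<'E'
from h import *
s=load("s2"); w=load("w2")
for z in (.10,.11,.12,.13,.14):
  print(z,"side axis bottom/top",px(s,[[.61,.0705,z],[.61,.0705,z+.11],[.61,.0705,z+.092]]).round(1).tolist(),"wrist far bottom edge",px(w,[[.61,.087,z],[.61,.087,z+.092],[.61,.088,z+.11]]).round(1).tolist())
a=cv2.imread("pics/full_w2.png"); b=cv2.imread("pics/full_s2.png")
A=cv2.resize(a[170:350,230:410],None,fx=2.2,fy=2.2); B=cv2.resize(b[105:170,330:395],None,fx=6.1,fy=6.1)[:396,:396]
cv2.imwrite("pics/c3.png",np.hstack([A,B]))
E
```

```text
0.1 side axis bottom/top [[360.8, 164.2], [363.2, 132.6], [362.8, 138.0]] wrist far bottom edge [[322.2, 170.7], [321.8, 208.7], [321.7, 219.0]]
0.11 side axis bottom/top [[361.0, 161.5], [363.4, 129.5], [363.0, 135.0]] wrist far bottom edge [[322.1, 173.6], [321.8, 215.2], [321.6, 227.0]]
0.12 side axis bottom/top [[361.2, 158.7], [363.6, 126.4], [363.2, 132.0]] wrist far bottom edge [[322.1, 176.6], [321.7, 222.6], [321.5, 236.2]]
0.13 side axis bottom/top [[361.4, 155.9], [363.8, 123.3], [363.4, 128.9]] wrist far bottom edge [[322.1, 179.9], [321.6, 231.0], [321.5, 246.7]]
0.14 side axis bottom/top [[361.6, 153.1], [364.1, 120.2], [363.7, 125.8]] wrist far bottom edge [[322.0, 183.5], [321.6, 240.6], [321.3, 258.9]]
```

View pics/c3.png

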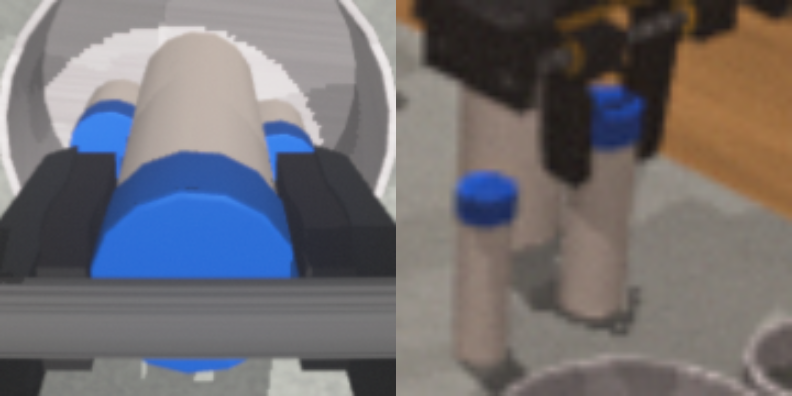

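The wrist view's far bottom edge is at row 185, the cap's lower edge at 240 and its top at 257. All three fit a jar bottom at z=0.140, so there was no slip. The bottom lies 92 mm below the grasp point. Now over the tray centre, at about (0.476, 0.260).

>>> jog_arm([
  [[-8,0,11],0,20],
  [[-16,0,22],0,20],
  [[-20,0,27],0,20],
  [[-20,0,27],0,20],
  [[-20,0,27],0,20],
  [[-20,0,27],0,20],
  [[-14,0,19],0,20],
  [[-6,0,8],0,20],
  [[0,0,0],0,20],
  [[0,0,0],0,20],
])

```text
clock: 6.42
tool_pos: [0.4767, 0.2521, 0.367]
ee_rot: [-91.2, 1.7, -0.9]
contact_force: [0.8, -0.7, -1.7]
grip_width: 0.0321
```

```bash
python3 - <<'E'
from h import *
need([.476,.260,.097]); print(get_state()["grip_width"],get_state()["contact_force"])
E
```

```text
clock 6.4167 grasp [0.4723 0.2491 0.2201] axis [-0.03  -0.02  -0.999] shift tool mm [  7.2 122.7  13.5] rot [-91.19   1.7   -0.94]
0.03213496074534708 [ 0.80272807 -0.73396634 -1.70846203]
```

>>> jog_arm([
  [[1,8,2],0,20],
  [[1,18,2],0,20],
  [[0,22,1],0,20],
  [[0,22,0],0,20],
  [[0,16,0],0,20],
  [[0,8,0],0,20],
  [[0,3,0],0,20],
  [[0,0,0],0,20],
  [[0,0,0],0,20],
])

```text
clock: 7.17
tool_pos: [0.485, 0.2428, 0.2637]
ee_rot: [-91.5, 1.3, -2.1]
contact_force: [-0.2, -0.9, -1.6]
grip_width: 0.0326
```

```bash
python3 - <<'E'
from h import *
need([.476,.260,.097]); print(get_state()["grip_width"],get_state()["contact_force"])
E
```

```text
clock 7.1667 grasp [0.4816 0.239  0.1168] axis [-0.023 -0.025 -0.999] shift tool mm [-5.9 19.4 21.3] rot [-91.51   1.28  -2.12]
0.032566814640873576 [-0.20316814 -0.90922382 -1.55282443]
```

>>> jog_arm([
  [[-2,3,8],0,20],
  [[-2,5,8],0,20],
  [[0,4,2],0,20],
  [[0,2,0],0,20],
  [[0,0,0],0,20],
  [[0,0,0],0,20],
])

```text
clock: 7.67
tool_pos: [0.4823, 0.264, 0.2508]
ee_rot: [-91.3, 1.0, -2.0]
contact_force: [0.3, -0.4, -0.5]
grip_width: 0.0327
```

```bash
python3 - <<'E'
from h import *
need([.476,.260,.097]); print(get_state()["grip_width"],get_state()["contact_force"])
snap("side","s3",(255,100,160,110),4.5)
E
```

```text
clock 7.6667 grasp [0.4796 0.2608 0.1039] axis [-0.018 -0.021 -1.   ] shift tool mm [-3.5  7.  -0.8] rot [-91.27   1.01  -2.05]
0.0326638473046785 [ 0.25316238 -0.41441781 -0.4831405 ]
```

View pics/s3.png

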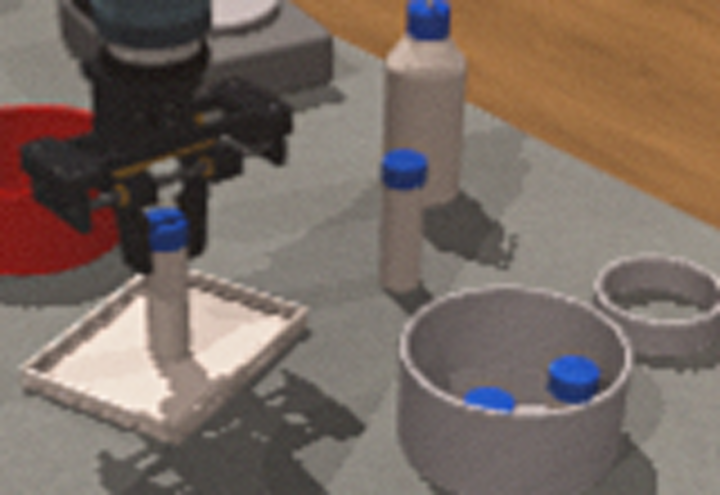

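The jar is over the middle of the tray floor, with its bottom at crop px (168,355), almost down. I lower it in small steps and watch the force.

>>> jog_arm([
  [[0,1.5,0],0,20],
  [[0,1.5,0],0,20],
  [[0,0,0],0,20],
])

```text
clock: 7.97
tool_pos: [0.4824, 0.2636, 0.248]
ee_rot: [-91.3, 1.0, -2.1]
contact_force: [-0.7, -0.3, -1.1]
grip_width: 0.0323
```

>>> jog_arm([
  [[0,1.5,0],0,20],
  [[0,1.5,0],0,20],
  [[0,0,0],0,20],
])

```text
clock: 8.22
tool_pos: [0.4828, 0.2631, 0.2457]
ee_rot: [-91.2, 1.0, -2.1]
contact_force: [0.3, -0.1, -2.7]
grip_width: 0.0323
```

>>> jog_arm([
  [[0,1.5,0],0,20],
  [[0,1,0],0,20],
  [[0,0,0],0,20],
])

```text
clock: 8.47
tool_pos: [0.4835, 0.263, 0.2459]
ee_rot: [-91.1, 1.0, -2.2]
contact_force: [0.0, 0.2, -0.9]
grip_width: 0.0321
```

>>> jog_arm([
  [[0,1.5,0],0,20],
  [[0,1,0],0,20],
  [[0,0,0],0,20],
])

```text
clock: 8.72
tool_pos: [0.4841, 0.2631, 0.2458]
ee_rot: [-91.0, 1.0, -2.2]
contact_force: [-0.2, -0.2, -1.8]
grip_width: 0.0327
```

>>> jog_arm([
  [[0,3,0],0,20],
  [[0,3,0],0,20],
  [[0,0,0],0,20],
])

```text
clock: 8.97
tool_pos: [0.4863, 0.264, 0.2449]
ee_rot: [-90.7, 0.7, -2.2]
contact_force: [-0.5, -0.6, -1.4]
grip_width: 0.033
```

```bash
python3 - <<'E'
from h import *
for i in range(4):
    need([.476,.260,.096]); print(get_state()["contact_force"]); snap("side","s4",(275,130,60,60),8)
E
```

```text
clock 8.9667 grasp [0.4844 0.2624 0.0979] axis [-0.013 -0.011 -1.   ] shift tool mm [-8.2  2.  -2.7] rot [-90.66   0.73  -2.23]
[-0.53340272 -0.63107947 -1.36884679]
clock 9.0167 grasp [0.4847 0.2623 0.0978] axis [-0.012 -0.011 -1.   ] shift tool mm [-8.6  1.9 -2.7] rot [-90.66   0.68  -2.24]
[ 0.25049485  0.32364684 -1.93795167]
clock 9.0667 grasp [0.4844 0.2622 0.0973] axis [-0.013 -0.012 -1.   ] shift tool mm [-8.3  1.4 -2.5] rot [-90.69   0.7   -2.23]
[-0.90068658 -0.02363579  4.57890635]
clock 9.1167 grasp [0.4844 0.2621 0.0973] axis [-0.013 -0.012 -1.   ] shift tool mm [-8.3  1.4 -2.5] rot [-90.7    0.71  -2.23]
[ 2.37257922e-03 -1.46631780e-01  6.07924052e+00]
```

The force rose to +6 N, so the jar is resting on the tray floor. Releasing.

>>> jog_arm([
  [[0,0,0],0,45],
  [[0,0,0],0,60],
  [[0,0,0],0,80],
  [[0,0,0],0,80],
  [[0,0,0],0,80],
])

```text
clock: 9.58
tool_pos: [0.4858, 0.2635, 0.2424]
ee_rot: [-90.8, 0.8, -2.2]
contact_force: [0.1, -0.3, -0.8]
grip_width: 0.0639
```

>>> jog_arm([
  [[0,-8,0],0,80],
  [[0,-15,0],0,80],
  [[0,-20,0],0,80],
  [[0,-30,0],0,80],
  [[0,-30,0],0,80],
  [[0,-20,0],0,80],
  [[0,0,0],0,80],
  [[0,0,0],0,80],
])

```text
clock: 10.25
tool_pos: [0.487, 0.2645, 0.3723]
ee_rot: [-91.0, 0.9, -2.3]
contact_force: [0.4, 0.4, -0.8]
grip_width: 0.0801
```

```bash
python3 - <<'E'
from h import *
need([.465,-.265,.25]); snap("side","s5"); snap("top","t5")
a=cv2.imread("pics/full_s5.png")[90:230,240:400]; b=cv2.imread("pics/full_t5.png")[130:250,400:520]
cv2.imwrite("pics/c5.png",np.hstack([cv2.resize(a,(400,350)),cv2.resize(b,(350,350),interpolation=2)]))
E
```

```text
clock 10.25 grasp [0.4844 0.2622 0.2253] axis [-0.017 -0.016 -1.   ] shift tool mm [   1.2  -15.9 -527.9] rot [-90.95   0.95  -2.28]
```

View pics/c5.png

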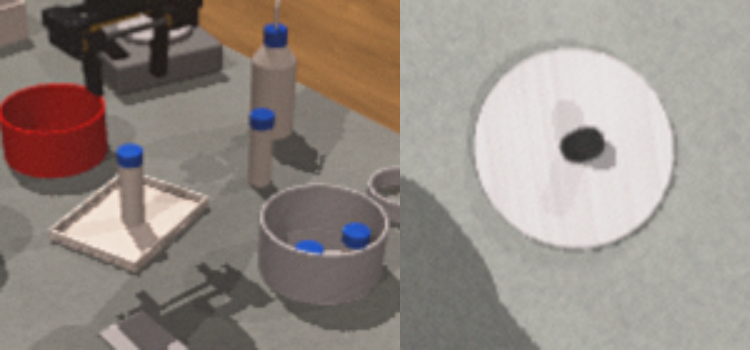

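The jar stands upright in the tray, at crop (130,190), and the gripper is clear. The large lid's flange centre is at top px (459.5,180.4), knob in the middle. I move to it.

>>> jog_arm([
  [[0,0,-15],0,80],
  [[0,0,-30],0,80],
  [[0,0,-40],0,80],
  [[0,0,-40],0,80],
  [[0,0,-40],0,80],
  [[0,0,-40],0,80],
  [[0,0,-40],0,80],
  [[0,0,-40],0,80],
  [[0,0,-40],0,80],
  [[0,0,-40],0,80],
])

```text
clock: 11.18
tool_pos: [0.4649, -0.1086, 0.3673]
ee_rot: [-91.4, 2.2, -1.5]
contact_force: [1.2, 0.5, -0.8]
grip_width: 0.08
```

>>> jog_arm([
  [[0,0,-40],0,80],
  [[0,0,-40],0,80],
  [[0,0,-28],0,80],
  [[0,0,-14],0,80],
  [[0,0,-5],0,80],
  [[0,0,0],0,80],
  [[0,0,0],0,80],
])

```text
clock: 11.77
tool_pos: [0.4483, -0.2525, 0.3641]
ee_rot: [-91.5, 3.1, -2.7]
contact_force: [0.7, 0.5, -0.8]
grip_width: 0.0803
```

```bash
python3 - <<'E'
from h import *
need([.464,-.267,.039]); snap("wrist","w6"); c=load("w6"); print(px(c,[[.464,-.267,.052],[.464,-.267,.015]]))
E
```

```text
clock 11.7667 grasp [ 0.4402 -0.256   0.2174] axis [-0.055 -0.024 -0.998] shift tool mm [ 33.9 177.   -5.1] rot [-91.53   3.09  -2.66]
[[358.76312329 190.44438876]
 [356.62169533 179.84958336]]
```

View pics/w6.png

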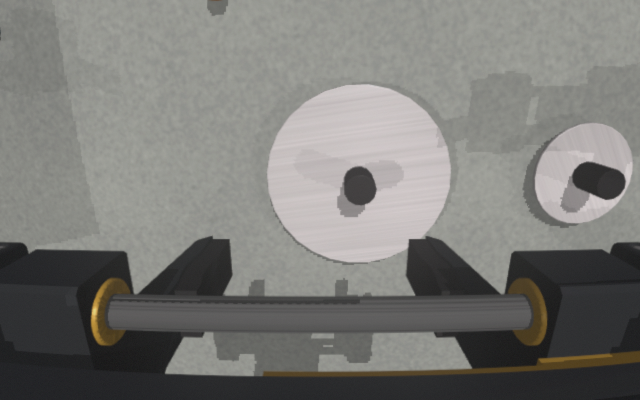

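The wrist view shows the flange centre at (359,173.5) and the knob top at (360,183). The small lid is the other one, at (585,175).

```bash
python3 - <<'E'
from h import *
c=load("w6"); L=pt(c,359,173.5,.015); k=pt(c,360,183,.052); print(L,k); need([L[0],L[1],.039])
w=load("w1")
# best-fit rim circle, wrist w1: project circle and compare extents (233..409, 101..272)
a=np.linspace(0,2*np.pi,200)
def ext(c,x,y,z,r):
    p=px(c,np.c_[x+r*np.cos(a),y+r*np.sin(a),0*a+z]); return np.r_[p.min(0),p.max(0)]
from scipy.optimize import least_squares as ls
print("pot w",ls(lambda q:ext(w,q[0],q[1],.075,.079)-[233,101,409,272],[.605,.03]).x)
t=load("t0"); m=lambda x,y:(300+x/4.4,80+y/4.4)
print("pot t",ls(lambda q:ext(t,q[0],q[1],.075,.079)-[*m(48,43),*m(335,328)],[.605,.03]).x)
print("lid w",ls(lambda q:ext(c,q[0],q[1],.015,.088)-[267,84,451,263],[.46,-.26]).x)
t5=load("t5");n=lambda x,y:(400+(x-400)/2.917,130+y/2.917)
print("lid t",ls(lambda q:ext(t5,q[0],q[1],.015,.088)-[*n(473,46),*n(674,248)],[.46,-.26]).x)
E
```

```text
[ 0.46633893 -0.26088762  0.015     ] [ 0.46513021 -0.26049625  0.052     ]
clock 11.8167 grasp [ 0.4402 -0.2555  0.2174] axis [-0.055 -0.024 -0.998] shift tool mm [ 35.9 176.7   0.5] rot [-91.52   3.1   -2.61]
pot w [0.60720274 0.02899381]
pot t [0.60437901 0.02865829]
lid w [ 0.46548033 -0.26731537]
lid t [ 0.464497   -0.26731998]
```

>>> jog_arm([
  [[6,5,0],0,80],
  [[9,15,-1],0,80],
  [[9,20,-1],0,80],
  [[5,20,-1],0,80],
  [[2,10,0],0,80],
  [[0,3,0],0,80],
  [[0,0,0],0,80],
  [[0,0,0],0,80],
])

```text
clock: 12.48
tool_pos: [0.481, -0.2475, 0.2845]
ee_rot: [-91.1, 3.1, -1.6]
contact_force: [-0.0, 0.6, 0.6]
grip_width: 0.0799
```

```bash
python3 - <<'E'
from h import *
need([.465,-.267,.039])
E
```

```text
clock 12.4833 grasp [ 0.4731 -0.2502  0.1377] axis [-0.054 -0.019 -0.998] shift tool mm [ -2.3  99.3 -15. ] rot [-91.15   3.06  -1.62]
```

>>> jog_arm([
  [[-1,5,-5],0,80],
  [[-1,12,-5],0,80],
  [[0,14,-2],0,80],
  [[0,12,0],0,80],
  [[0,6,0],0,80],
  [[0,0,0],0,80],
  [[0,0,0],0,80],
])

```text
clock: 13.07
tool_pos: [0.4757, -0.2631, 0.2348]
ee_rot: [-91.3, 2.8, -1.7]
contact_force: [0.1, 0.4, 0.4]
grip_width: 0.0797
```

```bash
python3 - <<'E'
from h import *
need([.465,-.267,.039])
E
```

```text
clock 13.0667 grasp [ 0.4685 -0.2661  0.088 ] axis [-0.049 -0.021 -0.999] shift tool mm [-1.1 49.1  0.1] rot [-91.26   2.76  -1.69]
```

>>> jog_arm([
  [[0,8,0],0,80],
  [[0,12,0],0,80],
  [[0,12,0],0,80],
  [[0,9,0],0,80],
  [[0,4,0],0,80],
  [[0,0,0],0,80],
  [[0,0,0],0,80],
])

```text
clock: 13.65
tool_pos: [0.4736, -0.2639, 0.1852]
ee_rot: [-91.2, 2.7, -1.7]
contact_force: [-0.1, -0.5, -0.3]
grip_width: 0.0798
```

```bash
python3 - <<'E'
from h import *
need([.465,-.267,.039]); print(get_state()["contact_force"])
E
```

```text
clock 13.65 grasp [ 0.4665 -0.2669  0.0384] axis [-0.048 -0.02  -0.999] shift tool mm [-1.5 -0.6 -0.2] rot [-91.25   2.73  -1.66]
[-0.06432881 -0.50212074 -0.28200617]
```

>>> jog_arm([
  [[0,0,0],0,10],
  [[0,0,0],0,10],
  [[0,0,0],0,10],
  [[0,0,0],0,10],
  [[0,0,0],0,10],
  [[0,0,0],0,10],
  [[0,0,0],0,10],
  [[0,0,0],0,10],
], force=55)

```text
clock: 14.32
tool_pos: [0.4742, -0.2642, 0.1868]
ee_rot: [-91.3, 2.6, -1.7]
contact_force: [-2.7, 0.3, 0.3]
grip_width: 0.0287
```

>>> jog_arm([
  [[0,-5,0],0,10],
  [[0,-10,0],0,10],
  [[0,-15,0],0,10],
  [[0,-20,0],0,10],
  [[0,-20,0],0,10],
  [[0,-20,0],0,10],
  [[0,-15,0],0,10],
  [[0,-8,0],0,10],
  [[0,0,0],0,10],
  [[0,0,0],0,10],
])

```text
clock: 15.15
tool_pos: [0.4771, -0.2595, 0.3056]
ee_rot: [-91.0, 3.0, -1.7]
contact_force: [0.6, 0.6, -4.9]
grip_width: 0.0267
```

```bash
python3 - <<'E'
from h import *
need([.606,.029,.104+.06]); s=get_state(); print(s["contact_force"],s["wrist_torque"],s["grip_width"])
E
```

```text
clock 15.15 grasp [ 0.4693 -0.2619  0.1588] axis [-0.053 -0.017 -0.998] shift tool mm [127.7 -17.3 294.5] rot [-91.04   3.03  -1.67]
[ 0.56971346  0.62138071 -4.85376836] [ 0.02867532 -0.01392787 -0.00445702] 0.026682766865139373
```

The lid is held: about 4.9 N of load, grip 27 mm. I carry it over the pot.

>>> jog_arm([
  [[4,-3,10],0,10],
  [[9,-3,20],0,10],
  [[12,-3,28],0,10],
  [[14,-3,32],0,10],
  [[14,-3,32],0,10],
  [[14,-2,32],0,10],
  [[14,-2,32],0,10],
  [[14,0,32],0,10],
  [[12,0,28],0,10],
  [[8,0,20],0,10],
])

```text
clock: 15.98
tool_pos: [0.6014, 0.0162, 0.304]
ee_rot: [-91.1, 4.0, -2.4]
contact_force: [0.4, 0.5, -5.1]
grip_width: 0.0265
```

>>> jog_arm([
  [[4,0,10],0,10],
  [[0,0,4],0,10],
  [[0,0,0],0,10],
  [[0,0,0],0,10],
])

```text
clock: 16.32
tool_pos: [0.6055, 0.0388, 0.299]
ee_rot: [-91.0, 4.4, -1.8]
contact_force: [0.4, -0.7, -4.7]
grip_width: 0.0267
```

```bash
python3 - <<'E'
from h import *
need([.606,.029,.105]); s=get_state(); print(s["contact_force"],s["grip_width"])
E
```

```text
clock 16.3167 grasp [0.5941 0.0367 0.1525] axis [-0.077 -0.015 -0.997] shift tool mm [15.8 46.5 -6.5] rot [-90.97   4.41  -1.8 ]
[ 0.44294463 -0.68486396 -4.72204988] 0.026711204942569376
```

>>> jog_arm([
  [[4,0,-2],0,10],
  [[6,0,-3],0,10],
  [[4,0,-1],0,10],
  [[1,0,0],0,10],
  [[0,0,0],0,10],
  [[0,0,0],0,10],
])

```text
clock: 16.82
tool_pos: [0.6204, 0.0228, 0.2984]
ee_rot: [-91.2, 4.4, -2.5]
contact_force: [0.1, -0.2, -4.7]
grip_width: 0.0268
```

```bash
python3 - <<'E'
from h import *
need([.606,.029,.105]); snap("side","s7"); snap("wrist","w7")
a=cv2.imread("pics/full_s7.png")[90:230,290:450]; b=cv2.imread("pics/full_w7.png")
cv2.imwrite("pics/c7.png",np.hstack([cv2.resize(a,(400,350),interpolation=2),cv2.resize(b[:,40:],(400,350))[:,:400]]))
E
```

```text
clock 16.8167 grasp [0.6089 0.0202 0.1519] axis [-0.078 -0.018 -0.997] shift tool mm [ 0.4 46.8  9.6] rot [-91.21   4.45  -2.49]
```

View pics/c7.png

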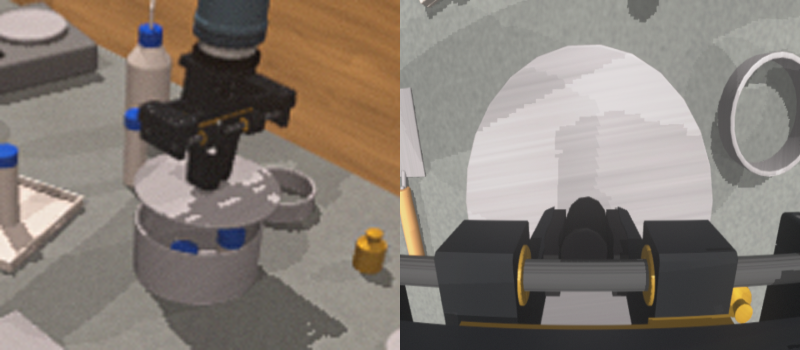

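The lid hangs nearly level above the pot: side crop shows the lid at (208,190) and the pot at (197,250). I correct sideways, then lower to just above the rim.

>>> jog_arm([
  [[0,4,3],0,10],
  [[0,8,3],0,10],
  [[0,7,1],0,10],
  [[0,5,0],0,10],
  [[0,0,0],0,10],
  [[0,0,0],0,10],
])

```text
clock: 17.42
tool_pos: [0.6177, 0.0321, 0.2708]
ee_rot: [-91.2, 4.6, -2.3]
contact_force: [0.6, -0.9, -5.5]
grip_width: 0.0268
```

```bash
python3 - <<'E'
from h import *
need([.606,.029,.105]); print(get_state()["contact_force"])
E
```

```text
clock 17.4167 grasp [0.6059 0.0296 0.1243] axis [-0.08  -0.017 -0.997] shift tool mm [ 1.7 19.3 -0.3] rot [-91.15   4.56  -2.33]
[ 0.60206087 -0.93136633 -5.5271827 ]
```

>>> jog_arm([
  [[0.5,4,0],0,10],
  [[0.5,5,0],0,10],
  [[0.5,4,0],0,10],
  [[0,2,0],0,10],
  [[0,0,0],0,10],
  [[0,0,0],0,10],
])

```text
clock: 17.92
tool_pos: [0.6183, 0.0317, 0.2544]
ee_rot: [-91.2, 4.5, -2.3]
contact_force: [-1.5, 1.2, -2.1]
grip_width: 0.027
```

```bash
python3 - <<'E'
from h import *
need([.606,.029,.105]); print(get_state()["contact_force"],get_state()["wrist_torque"])
E
```

```text
clock 17.9167 grasp [0.6066 0.0292 0.1078] axis [-0.08  -0.017 -0.997] shift tool mm [-0.3  2.9 -0.2] rot [-91.15   4.53  -2.34]
[-1.46391971  1.20995017 -2.13201891] [ 0.07623205  0.04076875 -0.02581614]
```

>>> jog_arm([
  [[0,2,0],0,10],
  [[0,2,0],0,10],
  [[0,0,0],0,10],
])

```text
clock: 18.17
tool_pos: [0.6182, 0.0314, 0.2536]
ee_rot: [-91.0, 4.5, -2.4]
contact_force: [-2.5, 0.9, 1.9]
grip_width: 0.0267
```

>>> jog_arm([
  [[0,3,0],0,10],
  [[0,3,0],0,10],
  [[0,0,0],0,10],
])

```text
clock: 18.42
tool_pos: [0.6182, 0.031, 0.2529]
ee_rot: [-90.9, 4.4, -2.4]
contact_force: [-1.5, 1.1, -1.0]
grip_width: 0.0271
```

```bash
python3 - <<'E'
from h import *
need([.606,.029,.105]); print(get_state()["contact_force"],get_state()["wrist_torque"])
E
```

```text
clock 18.4167 grasp [0.6068 0.0292 0.1064] axis [-0.078 -0.012 -0.997] shift tool mm [-0.7  1.4 -0.2] rot [-90.87   4.41  -2.39]
[-1.5357829   1.1233721  -0.95964621] [-0.04274629 -0.005968    0.04673762]
```

The lid's weight is on the rim and it is within about 2 mm of seated. I open the fingers, then lift away.

>>> jog_arm([
  [[0,0,0],0,32],
  [[0,0,0],0,40],
  [[0,0,0],0,55],
  [[0,0,0],0,70],
  [[0,0,0],0,70],
  [[0,0,0],0,70],
])

```text
clock: 18.92
tool_pos: [0.6201, 0.0304, 0.2555]
ee_rot: [-90.8, 4.0, -2.4]
contact_force: [0.5, -0.1, -1.5]
grip_width: 0.0632
```

>>> jog_arm([
  [[0,-5,0],0,70],
  [[0,-15,0],0,70],
  [[0,-25,0],0,70],
  [[0,-35,0],0,70],
  [[0,-35,0],0,70],
  [[0,-30,0],0,70],
  [[0,-20,0],0,70],
  [[0,0,0],0,70],
  [[0,0,0],0,70],
])

```text
clock: 19.67
tool_pos: [0.6318, 0.032, 0.428]
ee_rot: [-91.0, 4.3, -2.5]
contact_force: [-0.5, -0.4, -1.1]
grip_width: 0.0702
```

```bash
python3 - <<'E'
from h import *
need([.606,.029,.3]); snap("side","s8"); snap("wrist","w8")
c=load("s8"); q=np.linspace(0,2*np.pi,80)
im=cv2.imread("pics/full_s8.png")
a=cv2.resize(im[90:230,270:430],(400,350),interpolation=2)
b=a.copy()
for z,col in ((.080,(0,0,255)),):
    p=(px(c,np.c_[.606+.088*np.cos(q),.029+.088*np.sin(q),0*q+z])-[270,90])*2.5
    cv2.polylines(b,[p.astype(int)],True,col,1)
cv2.imwrite("pics/c8.png",np.vstack([np.hstack([a,b]),cv2.resize(cv2.imread("pics/full_w8.png")[:200],(800,250))]))
E
```

```text
clock 19.6667 grasp [0.6208 0.0301 0.2815] axis [-0.075 -0.013 -0.997] shift tool mm [-16.  -17.4  -2. ] rot [-90.95   4.25  -2.48]
```

View pics/c8.png

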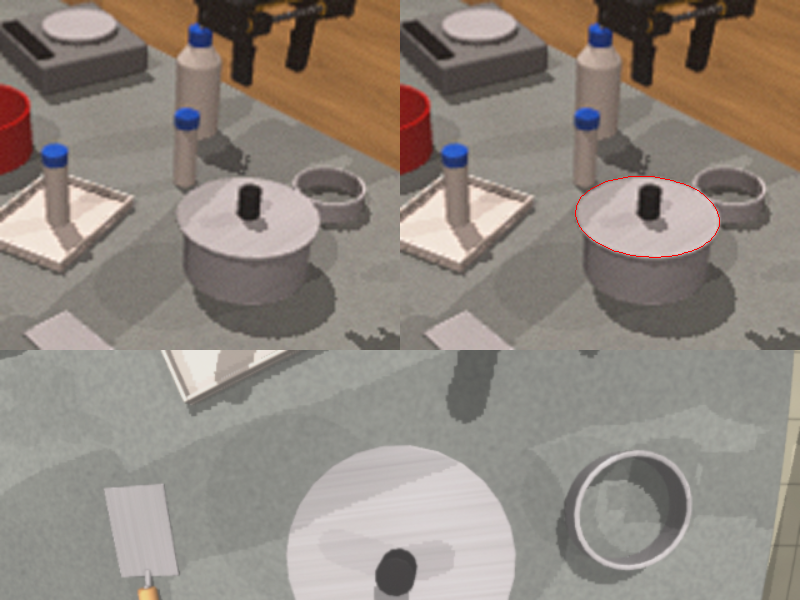

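The lid lies flat and centred on the pot. Its outline follows the predicted circle for a seated flange (z=0.080) all round. The jar stands upright in the tray at crop (56,185), and the gripper is clear. Handing in.

```bash
python3 -c "
from plant import *
print(job_done(), get_state()['clock'])"
```

```text
the job is handed in; nothing more can be done
the job is handed in; nothing more can be done
```

I took the tall jar out of the pot and stood it in the middle of the white tray. I then put the large lid on the pot and handed the job in at about 20 s of the 58 s allowed. The hand-in gives no verdict, so the last pictures are my evidence.

**Last checks:** the final side view shows the jar upright on the tray floor. The lid's edge follows the outline predicted for a seated lid centred on the pot, all the way round. The gripper is clear of both.

**What disagreed or was not clean:**
- **Grip reading:** it fell from 35.6 to 32.5 mm as the jar was lifted. The picture showed the jar had not slipped.
- **Tool tilt:** the tool drifted to about 4.5° off vertical during the moves, and this interface could not correct it. The lid still settled flat once released.
- **Lid release:** I opened the fingers with the lid's weight on the rim, but about 1–2 mm above its calculated seated height.

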